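# Set a lamp-stand leg to its length mark and clamp it

### The job

A telescopic leg of the work-lamp stand is held in the bench vise by its thin tube, and its thick sliding part hangs right out with the cam lock open. Slide the thick part up the thin tube until the rim of its lock collar just meets the dark mark ring, hold it there with the lever still open, then squeeze the cam lever fully shut against the collar without letting go (an unlocked leg runs back down). Finish still gripping the leg at the mark, and leave the other things on the bench alone.

Things in the scene. Friction and masses are not known exactly. Their poses are not given: they have to be found in the camera images.
- leg: Thick sliding part of the leg. Origin on the tube's axis in the plane of the collar rim facing the vise; x along the tube to the vise, 13 deg upward; y level; z up, square to the tube. From the rim to -x: black lock collar 46 mm long, 30 mm wide (y -15 to 15), 30 high, then an aluminium tube 24 mm thick with a fork end; 277 mm in all. Lever shut: it stays put.
- leg_slide (a joint): How far the leg is pushed in, m: 0 at full length, where it starts; grows towards the vise (+x of leg), to 0.125. The leg moves only so, and is rigid sideways and in turning. Lever open: it slides with little drag (0.2 N) and, weighing about 0.4 kg with its lock, runs back down the slope with about 0.9 N when let go. Still read while the leg is held.
- collar_rim (a point): Centre of the collar's rim that faces the vise (same point and axes as leg).
- collar_mid (a point): On the tube's axis in the collar, 24 mm back (-x) from the rim, at mid lever. Pinch from above, pads about 12 mm over the axis: one finger on the plain +y side of the collar, one on the lever. 4 to 12 N carries the leg and leaves the lever open at about 0.5 rad (57 mm over both); 30 N or more shuts it (37 mm) if the pinch's middle follows 10 mm to +y: 13 mm to -y of the axis open, 3.5 shut.
- lock_lever (a joint): Cam lever angle, rad: 0 shut, 0.85 wide open, starts at 0.62 to 0.82. Pushing its upper edge level to the collar: nearly free to 0.56, then a cam force rising to about 8 N at 0.53 and 15 N at 0.45; at about 20 N it snaps over centre, stays shut and clamps the leg against its own weight. Collar and lever together are 57 to 65 mm wide open, 37 mm shut.
- lever_pin (a point): The lever's pin, parallel to the tube on the collar's -y side: at x -24, y -18, z -13 mm in leg. The lever is an aluminium plate 30 mm wide (along the tube) and 5 mm thick that rises from the pin; its upper edge leans out to -y when open, and lies upright against the collar's side when shut.
- lever_tip (a point): Outer side of the lever's upper edge, at mid width, 38 mm from the pin. Shut, it is 21 mm to -y of the tube's axis and 25 mm above it.
- mark (a point): Length mark: dark ring 6 mm wide round the thin steel tube (20 mm thick) between collar and vise. The point is on the tube's axis at the ring's edge facing the collar; axes as leg. The leg is at its mark when the collar rim is at this point: 50 to 110 mm of travel from full length. The ring stays put.
- vise: Grey bench vise, fixed. Origin on the bench under the middle of the jaws; x level, along the tube's heading, from the leg to the vise. Jaws 125 mm wide along x, their top 170 mm above the bench; the thin tube's axis passes 155 mm above the origin. Screw and T-handle stick out to -y, on the lever's side.
- wrench: Bystander: steel wrench 170 mm long lying on the bench.
- screwdriver: Bystander: screwdriver 200 mm long lying on the bench.
- elbow: Bystander: brass pipe elbow, about 50 mm, 28 mm high.
- tin: Bystander: small round steel tin, 60 mm wide and 55 mm high.

How it is judged:
By the outcome, as a careful person would: the job done as asked, in the order asked, and still so for the second after the job is handed in, while the arm keeps its last pose, push and grip.
It also fails if it takes over 38 s, if anything falls off the work surface, if the arm or the gripper's body presses on something with over 40 N, if the wrist force passes 120 N, or if a joint passes its speed limit or range.

### The arm

A 6-joint arm with a two-finger parallel gripper is mounted at the origin on the work surface. World frame = base frame: x ahead of the robot, y to its left, z up, the work surface at z = 0. Lengths are in m, angles in degrees, forces in N, time in s.
With the tool pointing down it reaches from about 0.35 to 0.775 m from the base axis. Payload 7.3 kg.
Tool frame: the origin (TCP) lies midway between the tips of the shut fingers; the grasp point (between the pads) lies 19 mm behind it (arm.grip_depth is the distance from the TCP to the grasp point, in m); z points along the fingers, y is the direction in which the jaws open and shut (so a half turn about z gives the same grasp; the last joint's range is limited). The gripper opens to 92 mm and grips with 3 to 60 N. Pads are 19 mm wide; open, the fingers measure 130 mm over their backs; the gripper's body (75 mm by 190 mm) begins 47 mm behind the grasp point.
Start: joints at [-76.719, 19.595, 87.324, -0, 73.075, -8.365], TCP at [0.194, -0.488, 0.227] pointing down, gripper open.
Joint ranges: [-145.02, 145.02], [-44.19, 115.74], [2.07, 154.8], [-57.11, 237.11], [16.16, 152.29], [-177.93, 177.93]. Speed limits (degrees/s): [147.25, 147.25, 180, 180, 180, 180].

### API

Orientations are given as [roll, pitch, yaw] about the fixed x, y, z axes, in that order (R = Rz(yaw) Ry(pitch) Rx(roll)).
In Python, from station import readout, imaging, ticket, arm gives the robot as it stands.
- The arm moves only by the shell command python3 -m creep 'ROWS' [FORCE]. ROWS is JSON, a list of rows, each an object with "hand": the closure in counts, from 0 (fully open) to 255 (shut); "linear": the shift along the world's x, y, z in units of 30 mm (1.0 is 30 mm), a list of three; "angular": the turn, a rotation vector about the world's x, y, z in rad, a list of three. In form: [{"hand": hand, "linear": [tx, ty, tz], "angular": [rx, ry, rz]}, ...]. A call has exactly 8 rows; each row shifts and turns the commanded pose from where the row before left it; what a row does not reach is not made up. A row lasts 1/8 s, in which the tool goes at most 62.5 mm and 10.7 degrees, less where a joint would pass 70% of its speed; a pose out of reach is approached as far as the arm can. A call is refused whole if a number of a shift passes 1 or a number of a turn 0.188, either way. A call with a gripper value outside its range is refused whole. The fingers move at their own pace and stop on an object; FORCE is the grip in N (left out, the last holds). Time passes only in rows, so rows that do not move let the fingers close, or fill a call up. It gives the time, the measured TCP pose, the force and the opening at its end, in the units of the state.
- readout.get_obs(): the state, without advancing time (a new reading comes with each control period).
- imaging.read_camera(name): name is "side" or "top"; returns a dict with "frame" (400x640x3 uint8, red, green, blue), "z_map" (400x640 float32, m along the optical axis (not along the pixel's ray), 0 where there is no reading), "fx", "fy", "cx", "cy" (pixels), "distortion" ([k1, k2, p1, p2, k3] as OpenCV has them; the pictures are not rectified), "pose" (4x4, takes a point from camera to world coordinates). Camera axes: x right, y down, z forward; pixel columns grow to the right and rows downward; lengths in m; the calibration is good to about 2 mm. A picture is of the moment at which its call begins.
- ticket.hand_in(): hands the job in, once; it reports no verdict.
The state is a dict: "time_s": time; "joint_positions": joint angles; "dq": joint speeds; "effort": joint torques, N m; "eef_pos": TCP position; "tcp_rot": TCP orientation; "force": force on the tool from outside, world axes, zero at the start; "moment": the same for the moment, N m; "opening": finger opening in m.
Only numpy, scipy, OpenCV 4.12 (cv2) and the standard library are available. Lean on these libraries where they do the work, as an engineer would, in place of code of your own. Each camera call takes 0.05 s, during which the arm holds its last target. There are 200 camera calls.

## Working session

There is one attempt and no reset: what is moved stays moved. The work goes in short steps, Python scripts to look and compute and a shell command to move; the robot and the scene stay as the last step left them, time stands still between calls to the robot, and variables do not carry over. Pictures are saved under pics/ and viewed, about 8 in all and at most 12, crops included, and the job is handed in when it is done.

```bash
ls; mkdir -p pics
cat > h.py <<'E'
import numpy as np, cv2
from station import readout, imaging, ticket, arm
def cam(n): return imaging.read_camera(n)
def save(c,p,box=None,s=1):
    f=c["frame"]
    if box: f=f[box[1]:box[3],box[0]:box[2]]
    cv2.imwrite(p,cv2.resize(f[:,:,::-1],None,fx=s,fy=s,interpolation=cv2.INTER_CUBIC))
def K(c): return np.array([[c["fx"],0,c["cx"]],[0,c["fy"],c["cy"]],[0,0,1.]])
def cloud(c):
    h,w=c["z_map"].shape
    g=np.stack(np.meshgrid(np.arange(w),np.arange(h)),-1).reshape(-1,1,2).astype(float)
    n=cv2.undistortPoints(g,K(c),np.array(c["distortion"]))[:,0].reshape(h,w,2)
    z=c["z_map"][...,None]
    P=np.concatenate([n*z,z],-1); T=np.array(c["pose"])
    W=P@T[:3,:3].T+T[:3,3]; W[c["z_map"]==0]=np.nan
    return W
def proj(c,pts):
    T=np.linalg.inv(np.array(c["pose"]));r,_=cv2.Rodrigues(T[:3,:3])
    return cv2.projectPoints(np.array(pts,float).reshape(-1,3),r,T[:3,3],K(c),np.array(c["distortion"]))[0][:,0]
E
python3 - <<'E'
from h import *
print(readout.get_obs())
import pickle
for n in("side","top"):
    c=cam(n); save(c,f"pics/{n}0.png"); pickle.dump(c,open(n+"0.pkl","wb")); print(n,np.round(c["pose"],3).tolist(),c["fx"])
E
```

```text
pics
{'time_s': 0.0, 'joint_positions': array([-7.67190353e+01,  1.96366904e+01,  8.73779021e+01, -9.58256607e-04,
        7.30749460e+01, -8.36613539e+00]), 'dq': array([-0.06370679, -0.03247353, -0.04958952, -0.00530935,  0.10136388,
        0.00424319]), 'effort': array([-8.28577104e-04, -4.31244457e+01, -2.44216204e+01,  7.17143691e-02,
        5.60430670e-02, -1.42741069e-04]), 'eef_pos': array([ 0.19357797, -0.48756199,  0.22603858]), 'tcp_rot': array([-1.79911281e+02, -1.21211338e-02,  2.16473703e+01]), 'force': array([-0.36788259,  0.10331122,  0.54795568]), 'moment': array([ 0.01917878, -0.02853998, -0.05688711]), 'opening': 0.09167463283762145}
side [[-0.776, -0.436, 0.456, 0.08], [-0.631, 0.536, -0.561, 0.482], [0.0, -0.723, -0.691, 0.784], [0.0, 0.0, 0.0, 1.0]] 408.36515226294875
top [[-0.016, -0.998, 0.063, 0.44], [-1.0, 0.016, -0.006, -0.064], [0.005, -0.063, -0.998, 1.05], [0.0, 0.0, 0.0, 1.0]] 379.85594296264463
```

View pics/side0.png

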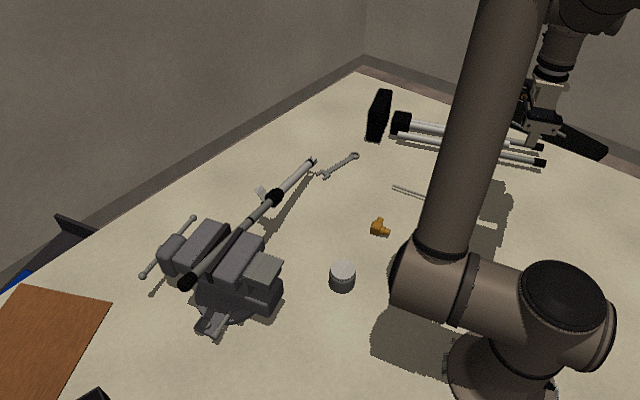

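View pics/top0.png

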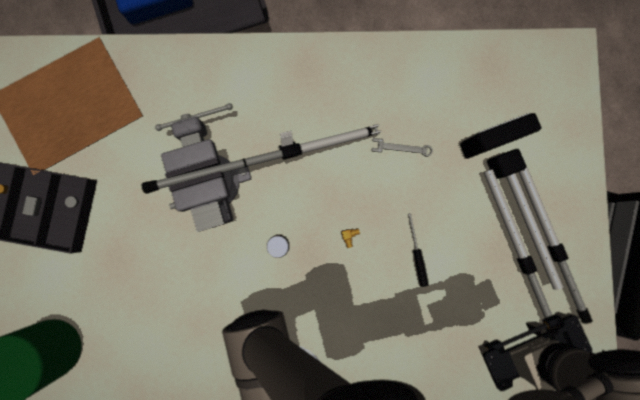

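The side view shows the vise at about (230,260), the collar at (275,197), the lever at (262,192) and the fork end at (312,160). In the top view the collar is at (291,151), the lever at (287,137) and a dark ring possibly at (245,165). I'll crop both and measure.

Run:
```python
from h import *
import pickle
S=pickle.load(open("side0.pkl","rb"));T=pickle.load(open("top0.pkl","rb"))
a=S["frame"][145:255,220:330]; b=T["frame"][105:215,210:320]
im=np.hstack([cv2.resize(x[:,:,::-1],(400,400),interpolation=cv2.INTER_CUBIC) for x in(a,b)])
cv2.imwrite("pics/crop.png",cv2.convertScaleAbs(im,alpha=1.5))
# axis from the clouds: points above 60 mm, in box of the leg
for n,c in(("side",S),("top",T)):
    W=cloud(c)
    for p in ([(300,170),(290,180),(275,197),(262,210),(253,219),(262,192)] if n=="side" else [(350,136),(320,144),(291,151),(265,160),(245,165),(287,137)]):
        print(n,p,np.round(W[p[1],p[0]],4))
```

```text
side (300, 170) [ 0.6612 -0.1705  0.0764]
side (290, 180) [ 0.6415 -0.1079  0.0923]
side (275, 197) [ 0.6084 -0.0178  0.116 ]
side (262, 210) [0.5963 0.0385 0.1227]
side (253, 219) [0.5836 0.0786 0.1332]
side (262, 192) [ 0.6544 -0.0186  0.1055]
top (350, 136) [ 0.6655 -0.1792  0.0726]
top (320, 144) [ 0.6409 -0.0998  0.0951]
top (291, 151) [ 0.6201 -0.0266  0.1153]
top (265, 160) [0.5974 0.0374 0.1221]
top (245, 165) [0.5833 0.0842 0.1376]
top (287, 137) [ 0.6565 -0.0169  0.1109]
```

View pics/crop.png

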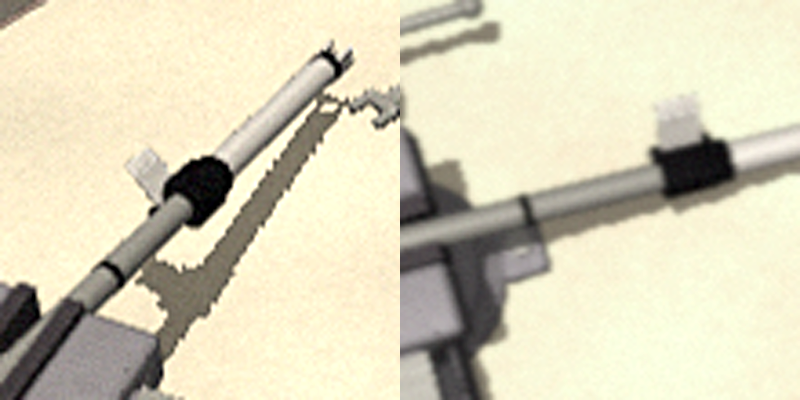

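The crop shows the side ring at about (251,220), the top ring at about (245,162), and the rims just past the thin tube. Next I'll fit the axis to both clouds and take the dark profile along it.

```bash
cat > fit.py <<'E'
from h import *
from scipy.optimize import least_squares
def axis_dir(yaw,p): return np.array([np.cos(yaw)*np.cos(p),np.sin(yaw)*np.cos(p),np.sin(p)])
def fit(cs,P0,d0,segs):  # segs: (s0,s1,r) along from P0
    yaw0=np.arctan2(d0[1],d0[0]); pt=[]
    for c in cs:
        W=cloud(c).reshape(-1,3); W=W[np.isfinite(W).all(1)]
        d=axis_dir(yaw0,np.radians(13)); v=W-P0; s=v@d; e=np.linalg.norm(v-s[:,None]*d,axis=1)
        for s0,s1,r in segs:
            m=(s>s0)&(s<s1)&(e<0.022); pt.append(np.c_[W[m],np.full(m.sum(),r)])
    print([len(p) for p in pt]); allp=np.vstack(pt)
    def res(x,q=allp):
        d=axis_dir(x[0],x[1]); n=np.array([-np.sin(x[0]),np.cos(x[0]),0]); u=np.cross(d,n)
        if u[2]<0:u=-u
        v=q[:,:3]-(P0+x[2]*n+x[3]*u); return np.linalg.norm(v-(v@d)[:,None]*d,axis=1)-q[:,3]
    r=least_squares(res,[yaw0,np.radians(13),0,-0.005],loss="soft_l1",f_scale=0.002); x=r.x
    d=axis_dir(x[0],x[1]); n=np.array([-np.sin(x[0]),np.cos(x[0]),0]); u=np.cross(d,n)
    print("yaw,pitch",np.degrees(x[:2]),"off mm",x[2:]*1e3,"rms by seg mm",[round(1e3*np.sqrt(np.median(res(x,p)**2)),2) for p in pt],[round(1e3*np.median(res(x,p)),2) for p in pt])
    return P0+x[2]*n+x[3]*(u if u[2]>0 else -u),d,n,(u if u[2]>0 else -u)
E
python3 - <<'E'
from fit import *
import pickle
S=pickle.load(open("side0.pkl","rb"));T=pickle.load(open("top0.pkl","rb"))
P0=np.array([.617,-.023,.102]); d0=np.array([-.0817,.2634,0])
segs=[(-.2,-.05,.012),(.04,.09,.010)]
for cs in([S],[T],[S,T]):
    P,d,n,u=fit(cs,P0,d0,segs); print(P,d)
np.savez("axis.npz",P=P,d=d,n=n,u=u)
s=np.arange(-.06,.16,.002)
for nm,c,r in(("S",S,.010),("T",T,.010)):
    C=np.array(c["pose"])[:3,3]; g=c["frame"].mean(2).astype(np.float32)
    v=C-P; v=v-(v@d)*d; v/=np.linalg.norm(v)
    px=proj(c,P+s[:,None]*d+r*v).astype(np.float32)
    val=cv2.remap(g,px[:,0].reshape(-1,1),px[:,1].reshape(-1,1),cv2.INTER_LINEAR)[:,0]
    print(nm,[(int(round(a*1e3)),int(b)) for a,b in zip(s,val)])
E
```

```text
[293, 124]
yaw,pitch [105.98945492  12.90456166] off mm [-4.30725056 -1.14945821] rms by seg mm [np.float64(0.5), np.float64(0.56)] [np.float64(-0.03), np.float64(0.02)]
[ 0.6210699  -0.02156675  0.10087957] [-0.26850324  0.93703294  0.22332772]
[506, 164]
yaw,pitch [106.10743093  12.97548706] off mm [-5.41707869  0.25834387] rms by seg mm [np.float64(0.74), np.float64(0.91)] [np.float64(-0.04), np.float64(0.01)]
[ 0.62222051 -0.02155282  0.10225175] [-0.27035518  0.93621177  0.22453417]
[293, 124, 506, 164]
yaw,pitch [106.06399798  12.91373864] off mm [-5.00407052 -0.25656183] rms by seg mm [np.float64(0.89), np.float64(0.72), np.float64(0.83), np.float64(0.99)] [np.float64(-0.16), np.float64(-0.37), np.float64(0.17), np.float64(0.28)]
[ 0.62179281 -0.02156022  0.10174993] [-0.26971222  0.93664844  0.22348384]
S [(-60, 134), (-58, 134), (-56, 133), (-54, 131), (-52, 130), (-50, 132), (-48, 135), (-46, 136), (-44, 139), (-42, 136), (-40, 126), (-38, 89), (-36, 47), (-34, 8), (-32, 1), (-30, 5), (-28, 10), (-26, 8), (-24, 8), (-22, 9), (-20, 10), (-18, 10), (-16, 8), (-14, 6), (-12, 5
[... 1400 characters left out ...]
108), (38, 107), (40, 108), (42, 110), (44, 109), (46, 109), (48, 109), (50, 110), (52, 109), (54, 109), (56, 108), (58, 107), (60, 110), (62, 110), (64, 109), (66, 108), (68, 109), (70, 111), (72, 110), (74, 109), (76, 109), (78, 110), (80, 111), (82, 111), (84, 111), (86, 111), (88, 110), (90, 110), (92, 110), (94, 110), (96, 110), (98, 109), (100, 110), (102, 110), (104, 110), (106, 109), (108, 107), (110, 104), (112, 87), (114, 61), (116, 38), (118, 47), (120, 77), (122, 99), (124, 109), (126, 111), (128, 113), (130, 112), (132, 113), (134, 113), (136, 112), (138, 109), (140, 113), (142, 113), (144, 111), (146, 111), (148, 112), (150, 113), (152, 111), (154, 111), (156, 112), (158, 112)]
```

```bash
cat > go.py <<'E'
import sys
from h import *
from scipy.spatial.transform import Rotation as R
A=np.load("axis.npz");P,d,n,u=(A[k] for k in"Pdnu")
def state():
    o=readout.get_obs(); v=o["eef_pos"]-P; v=v+0
    print("t",round(o["time_s"],2),"TCP s,n,u mm",np.round([v@d*1e3,v@n*1e3,v@u*1e3],1),"F along s,n,u",np.round([o["force"]@d,o["force"]@n,o["force"]@u],1),"open",round(o["opening"]*1e3,1))
    return o
def to(s,nn,uu):
    o=state(); t=P+(s*d+nn*n+uu*u)/1e3
    Rc=R.from_euler("xyz",o["tcp_rot"],degrees=True); Rt=R.from_matrix(np.c_[d,-n,-u])
    print("target",np.round(t,4),"linear units",np.round((t-o["eef_pos"])/.03,3),"rotvec",np.round((Rt*Rc.inv()).as_rotvec(),4))
if __name__=="__main__": to(*map(float,sys.argv[1:4]))
E
python3 -c "
from go import *
print('n',n,'u',u,'d units/mm',d/30,'n',n/30)"
python3 go.py -2.5 -14 60
```

```text
n [-0.96095322 -0.27671089  0.        ] u [ 0.06184041 -0.21475752  0.97470763] d units/mm [-0.00899041  0.03122161  0.00744946] n [-0.03203177 -0.0092237   0.        ]
t 0.1 TCP s,n,u mm [-293.3  540.4  194.8] F along s,n,u [-0.2 -0.1 -0. ] open 92.0
target [ 0.6396 -0.0329  0.1597] linear units [14.868 15.157 -2.215] rotvec [ 0.2209 -0.1101  1.4665]
```

```bash
python3 -m creep '[{"hand":0,"linear":[0.93,0.947,0],"angular":[0.0138,-0.0069,0.0917]},{"hand":0,"linear":[0.93,0.947,0],"angular":[0.0138,-0.0069,0.0917]},{"hand":0,"linear":[0.93,0.947,0],"angular":[0.0138,-0.0069,0.0917]},{"hand":0,"linear":[0.93,0.947,0],"angular":[0.0138,-0.0069,0.0917]},{"hand":0,"linear":[0.93,0.947,0],"angular":[0.0138,-0.0069,0.0917]},{"hand":0,"linear":[0.93,0.947,0],"angular":[0.0138,-0.0069,0.0917]},{"hand":0,"linear":[0.93,0.947,0],"angular":[0.0138,-0.0069,0.0917]},{"hand":0,"linear":[0.93,0.947,0],"angular":[0.0138,-0.0069,0.0917]}]' 
python3 -m creep '[{"hand":0,"linear":[0.93,0.947,0],"angular":[0.0138,-0.0069,0.0917]},{"hand":0,"linear":[0.93,0.947,0],"angular":[0.0138,-0.0069,0.0917]},{"hand":0,"linear":[0.93,0.947,0],"angular":[0.0138,-0.0069,0.0917]},{"hand":0,"linear":[0.93,0.947,0],"angular":[0.0138,-0.0069,0.0917]},{"hand":0,"linear":[0.93,0.947,-0.5],"angular":[0.0138,-0.0069,0.0917]},{"hand":0,"linear":[0.93,0.947,-0.5],"angular":[0.0138,-0.0069,0.0917]},{"hand":0,"linear":[0.93,0.947,-0.5],"angular":[0.0138,-0.0069,0.0917]},{"hand":0,"linear":[0.93,0.947,-0.5],"angular":[0.0138,-0.0069,0.0917]}]'
python3 go.py -2.5 -14 -7
python3 - <<'E'
from h import *
import pickle
S=cam("side");T=cam("top");pickle.dump((S,T),open("1.pkl","wb"))
im=np.hstack([cv2.resize(c["frame"][y:y+130,x:x+130,::-1],(400,400),interpolation=cv2.INTER_CUBIC) for c,x,y in((S,210,120),(T,220,90))])
cv2.imwrite("pics/c1.png",im)
E
```

```text
time_s: 1.1
eef_pos: [0.4175, -0.2596, 0.2265]
tcp_rot: [-177.5, -6.5, 63.8]
force: [0.3, -1.1, -0.4]
opening: 0.0918
time_s: 2.1
eef_pos: [0.6407, -0.0324, 0.1657]
tcp_rot: [179.9, -12.9, 106.3]
force: [0.0, -0.2, 0.8]
opening: 0.0918
t 2.1 TCP s,n,u mm [ -1.  -15.2  65.8] F along s,n,u [-0.   0.   0.8] open 91.8
target [ 0.6355 -0.0185  0.0944] linear units [-0.173  0.463 -2.377] rotvec [-0.0009  0.0011 -0.0033]
```

View pics/c1.png

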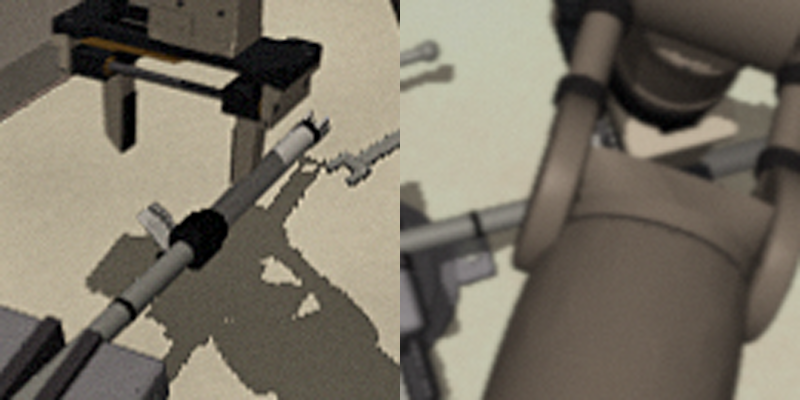

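The side crop shows the open gripper above the collar (crop (200,235)), with one finger on each side of collar and lever. In the top view the arm hides the collar. I'll go down and then pinch at 8 N.

```bash
python3 -m creep '[{"hand":0,"linear":[-0.03,0.077,-0.396],"angular":[0,0,0]},{"hand":0,"linear":[-0.03,0.077,-0.396],"angular":[0,0,0]},{"hand":0,"linear":[-0.03,0.077,-0.396],"angular":[0,0,0]},{"hand":0,"linear":[-0.03,0.077,-0.396],"angular":[0,0,-0.003]},{"hand":0,"linear":[-0.03,0.077,-0.396],"angular":[0,0,0]},{"hand":0,"linear":[-0.03,0.077,-0.396],"angular":[0,0,0]},{"hand":0,"linear":[0,0,0],"angular":[0,0,0]},{"hand":0,"linear":[0,0,0],"angular":[0,0,0]}]' 8
python3 go.py -2.5 -14 -7
```

```text
time_s: 3.2
eef_pos: [0.635, -0.0196, 0.0957]
tcp_rot: [179.9, -12.9, 105.9]
force: [-0.4, 0.0, 0.5]
opening: 0.0913
t 3.2 TCP s,n,u mm [ -3.1 -13.2  -5.5] F along s,n,u [0.3 0.4 0.5] open 91.3
target [ 0.6355 -0.0185  0.0944] linear units [ 0.017  0.036 -0.046] rotvec [-0.0002  0.0024  0.0026]
```

Good. I'll close at 8 N in place.

```bash
python3 -m creep '[{"hand":60,"linear":[0.017,0.036,-0.046],"angular":[0,0,0]},{"hand":90,"linear":[0,0,0],"angular":[0,0,0]},{"hand":255,"linear":[0,0,0],"angular":[0,0,0]},{"hand":255,"linear":[0,0,0],"angular":[0,0,0]},{"hand":255,"linear":[0,0,0],"angular":[0,0,0]},{"hand":255,"linear":[0,0,0],"angular":[0,0,0]},{"hand":255,"linear":[0,0,0],"angular":[0,0,0]},{"hand":255,"linear":[0,0,0],"angular":[0,0,0]}]' 8
python3 go.py -2.5 -13 -7
```

```text
time_s: 4.2
eef_pos: [0.6368, -0.0184, 0.0953]
tcp_rot: [179.7, -12.8, 106.0]
force: [5.5, 1.0, 4.3]
opening: 0.0614
t 4.2 TCP s,n,u mm [ -2.6 -15.3  -6. ] F along s,n,u [ 0.4 -5.6  4.3] open 61.4
target [ 0.6345 -0.0188  0.0944] linear units [-0.075 -0.012 -0.031] rotvec [-0.0001  0.0061  0.0031]
```

```bash
python3 -m creep '[{"hand":255,"linear":[0.024,0.007,0],"angular":[0,0,0]},{"hand":255,"linear":[0.024,0.007,0],"angular":[0,0,0]},{"hand":255,"linear":[0,0,0],"angular":[0,0,0]},{"hand":255,"linear":[0,0,0],"angular":[0,0,0]},{"hand":255,"linear":[0,0,0],"angular":[0,0,0]},{"hand":255,"linear":[0,0,0],"angular":[0,0,0]},{"hand":255,"linear":[0,0,0],"angular":[0,0,0]},{"hand":255,"linear":[0,0,0],"angular":[0,0,0]}]' 8
python3 go.py -2.5 -13 -7
```

```text
time_s: 5.2
eef_pos: [0.635, -0.0189, 0.095]
tcp_rot: [-179.9, -12.9, 105.9]
force: [-6.0, -3.2, 10.4]
opening: 0.0578
t 5.2 TCP s,n,u mm [ -2.6 -13.4  -6.4] F along s,n,u [ 1.   6.6 10.5] open 57.8
target [ 0.6345 -0.0188  0.0944] linear units [-0.015  0.003 -0.02 ] rotvec [ 0.0007 -0.0016  0.0019]
```

```bash
python3 -m creep '[{"hand":255,"linear":[-0.032,-0.009,0],"angular":[0,0,0]},{"hand":255,"linear":[0.004,-0.014,0.065],"angular":[0,0,0]},{"hand":255,"linear":[-0.018,0.062,0.015],"angular":[0,0,0]},{"hand":255,"linear":[-0.036,0.125,0.03],"angular":[0,0,0]},{"hand":255,"linear":[-0.036,0.125,0.03],"angular":[0,0,0]},{"hand":255,"linear":[-0.036,0.125,0.03],"angular":[0,0,0]},{"hand":255,"linear":[-0.018,0.062,0.015],"angular":[0,0,0]},{"hand":255,"linear":[0,0,0],"angular":[0,0,0]}]' 8
python3 go.py 15.5 -13.4 -5
```

```text
time_s: 6.2
eef_pos: [0.63, -0.004, 0.0991]
tcp_rot: [-179.9, -12.9, 105.9]
force: [-5.1, -3.4, 2.9]
opening: 0.0563
t 6.2 TCP s,n,u mm [ 13.7 -12.7  -5.8] F along s,n,u [-1.2  5.9  3.2] open 56.3
target [ 0.6302 -0.0023  0.1003] linear units [0.008 0.057 0.041] rotvec [ 0.0001 -0.002   0.0019]
```

```bash
python3 -m creep '[{"hand":255,"linear":[-0.038,-0.011,0],"angular":[0,0,0]},{"hand":255,"linear":[-0.045,0.156,0.037],"angular":[0,0,0]},{"hand":255,"linear":[-0.072,0.25,0.06],"angular":[0,0,0]},{"hand":255,"linear":[-0.081,0.281,0.067],"angular":[0,0,0]},{"hand":255,"linear":[-0.081,0.281,0.067],"angular":[0,0,0]},{"hand":255,"linear":[-0.081,0.281,0.067],"angular":[0,0,0]},{"hand":255,"linear":[-0.072,0.25,0.06],"angular":[0,0,0]},{"hand":255,"linear":[-0.027,0.094,0.022],"angular":[0,0,0]}]' 7
python3 go.py 69 -13 -5
cat > look.py <<'E'
import sys
from h import *
A=np.load("axis.npz");P,d=A["P"],A["d"]
s=np.arange(40,160,2.)/1e3
S=cam("side");T=cam("top")
for nm,c in(("S",S),("T",T)):
    C=np.array(c["pose"])[:3,3]; g=c["frame"].mean(2).astype(np.float32)
    v=C-P; v=v-(v@d)*d; v/=np.linalg.norm(v)
    px=proj(c,P+s[:,None]*d+.010*v).astype(np.float32)
    val=cv2.remap(g,px[:,0].reshape(-1,1),px[:,1].reshape(-1,1),cv2.INTER_LINEAR)[:,0]
    print(nm,*[f"{round(a*1e3)}:{int(b)}" for a,b in zip(s,val)])
im=np.hstack([cv2.resize(c["frame"][y:y+100,x:x+100,::-1],(400,400),interpolation=cv2.INTER_CUBIC) for c,x,y in((S,205,160),(T,200,110))])
cv2.imwrite(sys.argv[1],cv2.convertScaleAbs(im,alpha=1.5))
E
python3 look.py pics/c2.png
```

```text
time_s: 7.2
eef_pos: [0.616, 0.0444, 0.1108]
tcp_rot: [180.0, -12.9, 106.0]
force: [-4.7, -1.3, -4.4]
opening: 0.0556
t 7.2 TCP s,n,u mm [ 65.4 -12.7  -5.7] F along s,n,u [-0.9  4.9 -4.3] open 55.6
target [0.6154 0.0477 0.1123] linear units [-0.021  0.11   0.048] rotvec [-0.0005  0.0007  0.0019]
S 40:86 42:86 44:87 46:89 48:89 50:85 52:56 54:24 56:11 58:5 60:2 62:5 64:8 66:4 68:2 70:3 72:6 74:9 76:11 78:18 80:16 82:11 84:16 86:44 88:87 90:107 92:117 94:111 96:109 98:109 100:108 102:109 104:110 106:114 108:92 110:53 112:19 114:11 116:36 118:74 120:108 122:115 124:112 126:108 128:108 130:109 132:111 134:109 136:104 138:104 140:105 142:107 144:109 146:108 148:108 150:102 152:83 154:56 156:45 158:49
T 40:168 42:168 44:167 46:168 48:169 50:170 52:168 54:168 56:168 58:168 60:168 62:166 64:167 66:168 68:167 70:164 72:145 74:121 76:98 78:87 80:85 82:85 84:87 86:89 88:91 90:92 92:93 94:94 96:96 98:97 100:98 102:99 104:100 106:100 108:103 110:103 112:102 114:101 116:100 118:100 120:101 122:101 124:99 126:92 128:83 130:73 132:65 134:71 136:87 138:100 140:105 142:108 144:109 146:112 148:114 150:117 152:120 154:121 156:122 158:122
```

View pics/c2.png

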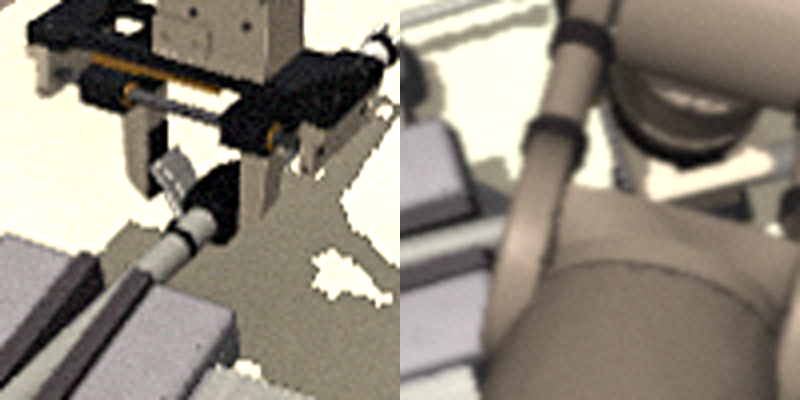

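The side crop shows the fingers on collar and lever, lever still open. The rim is at crop (222,225) and the ring at (180,240), a gap of about 24 mm. I'll advance 20 mm and re-measure.

```bash
python3 -m creep '[{"hand":255,"linear":[-0.032,-0.009,0],"angular":[0,0,0]},{"hand":255,"linear":[-0.027,0.094,0.022],"angular":[0,0,0]},{"hand":255,"linear":[-0.036,0.125,0.03],"angular":[0,0,0]},{"hand":255,"linear":[-0.036,0.125,0.03],"angular":[0,0,0]},{"hand":255,"linear":[-0.036,0.125,0.03],"angular":[0,0,0]},{"hand":255,"linear":[-0.027,0.094,0.022],"angular":[0,0,0]},{"hand":255,"linear":[0,0,0],"angular":[0,0,0]},{"hand":255,"linear":[0,0,0],"angular":[0,0,0]}]' 6
python3 go.py 88.7 -13 -5
python3 look.py pics/c3.png
```

```text
time_s: 8.3
eef_pos: [0.6109, 0.0603, 0.1153]
tcp_rot: [179.9, -12.9, 105.9]
force: [-1.5, -1.3, 0.7]
opening: 0.0548
t 8.3 TCP s,n,u mm [ 82.7 -12.2  -5. ] F along s,n,u [-0.7  1.8  0.8] open 54.8
target [0.6101 0.0662 0.1167] linear units [-0.028  0.195  0.046] rotvec [-0.0004  0.0023  0.0027]
S 40:78 42:87 44:89 46:85 48:86 50:86 52:84 54:83 56:86 58:88 60:87 62:87 64:89 66:92 68:91 70:72 72:32 74:0 76:1 78:0 80:4 82:3 84:3 86:9 88:14 90:14 92:16 94:14 96:11 98:11 100:10 102:18 104:53 106:98 108:98 110:66 112:23 114:9 116:32 118:73 120:111 122:113 124:109 126:109 128:108 130:109 132:107 134:108 136:112 138:113 140:111 142:109 144:109 146:111 148:111 150:106 152:87 154:57 156:47 158:50
T 40:168 42:167 44:168 46:168 48:168 50:169 52:168 54:168 56:169 58:169 60:167 62:169 64:168 66:167 68:168 70:168 72:168 74:168 76:167 78:167 80:167 82:167 84:167 86:167 88:163 90:144 92:118 94:97 96:85 98:81 100:71 102:60 104:57 106:65 108:81 110:92 112:94 114:90 116:88 118:89 120:93 122:96 124:97 126:99 128:100 130:100 132:101 134:102 136:102 138:102 140:102 142:101 144:101 146:101 148:99 150:96 152:79 154:66 156:64 158:73
```

```bash
python3 -m creep '[{"hand":255,"linear":[-0.014,0.05,0.012],"angular":[0,0,0]},{"hand":255,"linear":[-0.02,0.07,0.017],"angular":[0,0,0]},{"hand":255,"linear":[-0.016,0.057,0.013],"angular":[0,0,0]},{"hand":255,"linear":[-0.005,0.017,0.004],"angular":[0,0,0]},{"hand":255,"linear":[0,0,0],"angular":[0,0,0]},{"hand":255,"linear":[0,0,0],"angular":[0,0,0]},{"hand":255,"linear":[0,0,0],"angular":[0,0,0]},{"hand":255,"linear":[0,0,0],"angular":[0,0,0]}]' 5
python3 go.py 88.7 -13 -5
python3 look.py pics/c3.png
```

```text
time_s: 9.4
eef_pos: [0.6092, 0.0661, 0.1166]
tcp_rot: [179.9, -12.9, 105.9]
force: [-0.7, -1.9, 4.7]
opening: 0.0552
t 9.4 TCP s,n,u mm [ 88.8 -12.2  -5.1] F along s,n,u [-0.5  1.2  4.9] open 55.2
target [0.6101 0.0662 0.1167] linear units [0.027 0.004 0.002] rotvec [-0.0003  0.0022  0.0028]
S 40:36 42:46 44:64 46:81 48:91 50:88 52:87 54:84 56:85 58:85 60:85 62:86 64:87 66:88 68:87 70:89 72:88 74:83 76:52 78:20 80:10 82:9 84:5 86:5 88:8 90:6 92:11 94:9 96:13 98:13 100:12 102:13 104:11 106:6 108:7 110:9 112:10 114:10 116:34 118:76 120:111 122:111 124:108 126:109 128:110 130:112 132:111 134:110 136:108 138:107 140:108 142:108 144:110 146:114 148:111 150:104 152:85 154:58 156:48 158:51
T 40:168 42:167 44:168 46:169 48:169 50:169 52:167 54:167 56:168 58:168 60:167 62:167 64:167 66:167 68:167 70:170 72:169 74:168 76:167 78:167 80:168 82:168 84:167 86:167 88:169 90:170 92:169 94:167 96:163 98:143 100:116 102:95 104:85 106:77 108:64 110:49 112:39 114:35 116:40 118:58 120:86 122:101 124:104 126:101 128:97 130:94 132:95 134:96 136:98 138:99 140:99 142:100 144:101 146:102 148:102 150:102 152:101 154:101 156:99 158:93
```

View pics/c3.png

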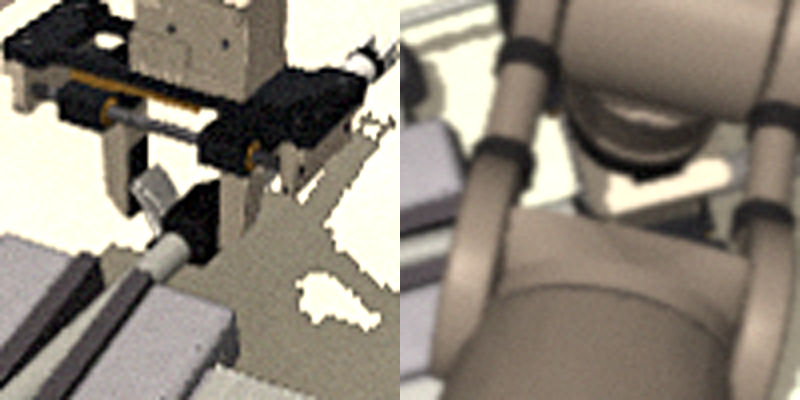

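The rim now meets the ring's near edge: the gap is closed, the ring's far edge is still at 117 mm and the lever still leans open. Next I squeeze at 40 N with the pinch's middle following to +y.

```bash
python3 -m creep '[{"hand":255,"linear":[-0.032,-0.009,0],"angular":[0,0,0]},{"hand":255,"linear":[-0.048,-0.014,0],"angular":[0,0,0]},{"hand":255,"linear":[-0.052,-0.015,0],"angular":[0,0,0]},{"hand":255,"linear":[-0.052,-0.015,0],"angular":[0,0,0]},{"hand":255,"linear":[-0.052,-0.015,0],"angular":[0,0,0]},{"hand":255,"linear":[-0.052,-0.015,0],"angular":[0,0,0]},{"hand":255,"linear":[0,0,0],"angular":[0,0,0]},{"hand":255,"linear":[0,0,0],"angular":[0,0,0]}]' 40
python3 go.py 88.8 -3.5 -5
python3 look.py pics/c4.png
```

```text
time_s: 10.5
eef_pos: [0.6002, 0.0638, 0.1166]
tcp_rot: [179.9, -12.9, 106.0]
force: [0.8, -1.0, 5.9]
opening: 0.0359
t 10.5 TCP s,n,u mm [89.1 -2.9 -5.2] F along s,n,u [ 0.2 -0.5  6. ] open 35.9
target [0.6009 0.0637 0.1167] linear units [ 0.023 -0.004  0.006] rotvec [-0.0002  0.0009  0.002 ]
S 40:45 42:60 44:77 46:86 48:95 50:89 52:83 54:83 56:84 58:83 60:84 62:84 64:83 66:86 68:88 70:88 72:90 74:88 76:65 78:47 80:26 82:8 84:0 86:1 88:2 90:5 92:9 94:7 96:8 98:10 100:11 102:10 104:9 106:9 108:8 110:9 112:10 114:15 116:39 118:76 120:107 122:113 124:113 126:109 128:106 130:109 132:114 134:111 136:109 138:110 140:110 142:109 144:108 146:109 148:109 150:107 152:88 154:59 156:51 158:53
T 40:145 42:132 44:113 46:93 48:68 50:40 52:29 54:21 56:18 58:15 60:13 62:18 64:20 66:20 68:19 70:16 72:20 74:22 76:24 78:35 80:66 82:109 84:142 86:160 88:166 90:167 92:165 94:158 96:144 98:122 100:102 102:91 104:86 106:81 108:69 110:56 112:44 114:34 116:32 118:52 120:88 122:111 124:122 126:125 128:125 130:127 132:127 134:125 136:124 138:124 140:125 142:126 144:124 146:121 148:116 150:104 152:89 154:80 156:74 158:66
```

View pics/c4.png

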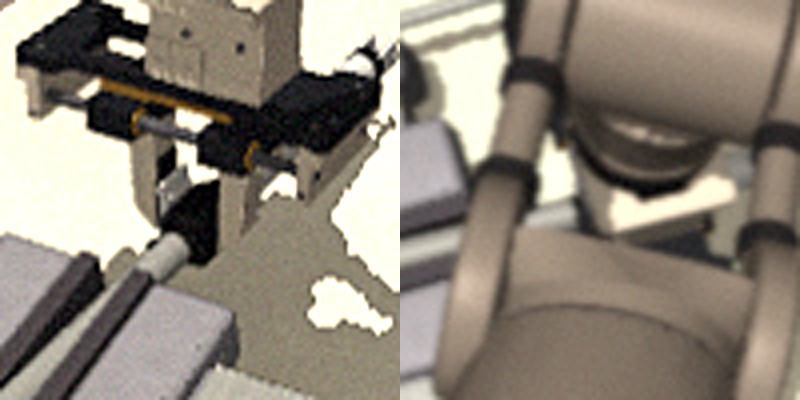

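The crop shows the lever upright against the collar between the pads, with no light gap at the mark. Opening is 35.9 mm, forces are small, and the ring's far edge hasn't moved. I'm handing in.

```bash
python3 -c "
from station import ticket; print(ticket.hand_in())
from go import *; state()"
```

```text
the job is handed in; nothing more can be done
None
the job is handed in; nothing more can be done
```

The leg is at its mark with the cam lever shut, and the gripper still holds it at 40 N. I handed the job in at about 10.5 s; no verdict is reported.

- **What I did:** I fitted the tube axis from both cameras and pinched collar and lever from above at 5 to 8 N. I slid the leg up about 91 mm with the lever open, measuring the gap to the ring with the side camera on the way (24 mm, then 6 mm, then closed). Then I squeezed at 40 N while the pinch followed about 9 mm to +y.
- **Mark:** After the squeeze no light gap showed at the ring, and its far edge was where it started. The rim works out about 0.3 mm short of the ring before the squeeze, and the tool moved only about 0.3 mm further along the tube while shutting. I'd trust the rim position to about 1 mm.
- **Lever:** The opening reads 35.9 mm and the picture shows the lever upright against the collar. The wrist force was about 6 N at the end.
- **Disagreements:**
  - The final opening reads 1.1 mm below the nominal 37 mm.
  - During the carry the opening fell to about 55 mm instead of 57 mm, so the lever was a little further in than the text says, but still visibly open.
  - The two cameras differed by about 2 mm along the tube; I used gaps measured within one view.
  - In the final top view the arm hid the collar, so the last rim check rests on the side camera and the tool's travel.
- **Bystanders:** I planned no moves near the other things on the bench, but took no final full-frame picture to check them.

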